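# Extend the telescopic bottle brush to its second stop

### The arm

A 7-joint arm with a two-finger parallel gripper is mounted at the origin on a cart in front of the work surface, level with it; the furniture and walls round the work are solid. World frame = base frame: x ahead of the robot, y to its left, z up, the work surface at z = 0. Lengths are in m, angles in rad, forces in N, time in s.
With the tool pointing down it reaches from about 0.425 to 0.925 m from the base axis. Payload 6.8 kg.
Tool frame: the origin (TCP) lies at the very end of the fingers, on their centre line; the grasp point (between the pads) lies 19 mm behind it; y points along the fingers, x is the direction in which the jaws open and shut, and the axes are right-handed (so a half turn about y gives the same grasp; the last joint's range is limited). The gripper opens to 85 mm and grips with 20 to 120 N. Pads are 22 mm wide; open, the fingers measure 114 mm over their backs; the gripper's body (76 mm by 85 mm) begins 54 mm behind the grasp point. The pads swing forward as they close: fully open they stand 13 mm farther back than shut.
Start: joints at [1.21, 0.477, 0.022, 1.555, -0.011, 1.109, -0.083], TCP at [0.169, -0.654, 0.209] pointing down, gripper open.
Joint ranges: [-2.96, 2.96], [-0.34, 2.1], [-1.41, 1.46], [0.24, 2.44], [-1.37, 4.51], [0.17, 1.92], [-2.96, 2.96]. Speed limits (rad/s): [2.39, 2.39, 3.14, 3.14, 3.14, 3.14, 3.14].

### API

Orientations are given as a rotation vector (axis times angle).
In Python, from bench import r, imaging gives the robot as it stands.
- The arm moves only by the shell command python3 -m jog 'ROWS' [FORCE]. ROWS is text: rows parted by semicolons, each of 7 numbers parted by spaces: the turn, a rotation vector about the tool's x, y, z in degrees, then the shift along the tool's x, y, z in mm, then the opening, from 0 (shut) to 1 (fully open). A call has exactly 5 rows; each row shifts and turns the commanded pose from where the row before left it, along the tool's axes as they then stand; what a row does not reach is not made up. A row lasts 1/12 s, in which the tool goes at most 41.7 mm and 7.16 degrees, less where a joint would pass 70% of its speed; a pose out of reach is approached as far as the arm can. A call with a gripper value outside its range is refused whole. The fingers move at their own pace and stop on an object; FORCE is the grip in N (left out, the last holds). Time passes only in rows, so rows that do not move let the fingers close, or fill a call up. It gives the time, the measured TCP pose, the force and the opening at its end, in the units of the state.
- r.get_obs(): the state, without advancing time (a new reading comes with each control period).
- imaging.grab_frame(name): name is "scene" or "top"; returns a dict with "color" (384x512x3 uint8, red, green, blue), "z_map" (384x512 float32, m along the optical axis (not along the pixel's ray), 0 where there is no reading), "fx", "fy", "cx", "cy" (pixels), "k1" (the pictures are not rectified: a ray, as slopes to the right and down, at radius r is drawn at 1 + k1 r^2 times it, then the intrinsics apply), "world_to_cam" (4x4, takes a point from world to camera coordinates). Camera axes: x right, y up, looking along -z (the intrinsics and any distortion apply to the point x, -y, -z); pixel columns grow to the right and rows downward; lengths in m; the calibration is good to about 2 mm. A picture is of the moment at which its call begins.
- r.hand_in(): hands the job in, once; it reports no verdict.
The state is a dict: "clock": time; "joints": joint angles; "qvel": joint speeds; "tau": joint torques, N m; "tcp_pos": TCP position; "orientation": TCP orientation; "contact_force": force on the tool from outside, world axes, zero at the start; "moment": the same for the moment, N m; "grip_width": finger opening in m.
Only numpy, scipy, OpenCV 4.12 (cv2) and the standard library are available. Lean on these libraries where they do the work, as an engineer would, in place of code of your own. Each camera call takes 0.05 s, during which the arm holds its last target.

### The job

Get the telescopic bottle brush ready for scrubbing a tall canister: it lies pushed together in its rest. While it lies there, squeeze the two green buttons on the sides of its collar and pull the handle straight back, away from the bristles, past the first stop to the second and last stop; let go so that both buttons spring out and lock it there. Then take the long brush by its handle, lift it straight up until it is about 10 cm clear of where it lay, and finish while holding it there, level and still; leave the striped mug, the soap and the teaspoon where they are.

Things in the scene. Friction and masses are not known exactly. Their poses are not given: they have to be found in the camera images.
- collar (a point): centre of the white squeeze collar (30 wide, 30 high, 52 mm long) at the front end of the brush's handle, on the brush axis midway between two green release buttons, one on each side. y axis along the brush towards the bristles, x across through the buttons, z up. 60 mm above the worktop while in the rest. Moves with the handle
- grip_point (a point): point on the axis of the white handle, 64 mm behind the collar's centre, same axes; hold the long brush here, where it balances to about 10 mm (0.27 kg in all). The handle is a rounded bar 26 mm wide and high, from 26 to 275 mm behind the collar's centre
- ferrule (a point): point on the brush axis, on the neck between two green flanges (36 mm across) behind the bristles, same axes; 61 mm in front of the collar's centre with the handle fully in. The neck lies in the rest's front fork, which holds it back when the handle is pulled; it lifts out straight up. The bristles (45 mm thick) reach 133 mm further forward
- bottle_brush: the whole telescopic brush; origin on its axis, 151 mm behind the ferrule point; y axis towards the bristles, z up. The rod and bristles stay where they are when the handle is pulled
- brush_rest: dark grey drip tray fixed to the worktop, 78 mm wide, 14 mm high, from 185 mm behind to 290 mm in front of its origin (on the underside, below the brush axis); y axis towards the bristles. Front fork 151 mm in front of the origin, 75 mm high, its flared slot 20 mm deep; rear saddle, an open U 14 mm thick, 55 wide, 67 high, 160 mm behind: 110 mm behind the collar's centre once drawn out
- handle (a joint): how far the handle is drawn out, m: 0 fully in and locked, 0.070 first stop, 0.140 second stop (locks from 0.1385, ends at 0.141). Grows as the handle moves away from the bristles. With both buttons in it slides at about 2 N and passes the first stop; with them let go it locks at the next stop it meets
- button_a (a joint): release button on the collar's +x side, 20 mm long, 16 high, 6.5 mm proud (43 mm over both buttons, 33 mm with both in), m: 0 out, 0.003 while its tooth rides on the rod between stops, 0.005 fully in. Sprung: 7 N each to push fully in; both must be over 0.0035 to slide, so grip with 15 N or more
- button_b (a joint): release button on the collar's -x side; as the other
- tea_spoon: steel teaspoon, 130 x 27 x 11 mm, lying; origin under its centre; a bystander
- striped_mug: white mug with dark stripes, 90 x 120 x 88 mm, standing; origin under its centre; a bystander
- soap_bar: pale green bar of soap, 40 x 58 x 22 mm; origin under its centre; a bystander

How it is judged:
On the way, in this order (a step that is already met when the one before it is completed fails the run):
1. the handle is drawn back past the first stop while the brush lies in its rest (value of joint handle above 0.085 m and height (world z) of ferrule below 0.068 m and height (world z) of collar below 0.08 m).
2. the handle is locked at the second stop, both buttons out, the brush still in its rest (value of joint handle above 0.1365 m and value of joint each of button_a, button_b below 0.0015 m and height (world z) of ferrule below 0.068 m and height (world z) of collar below 0.08 m), for 0.2 s.
At the end, for the whole second after the job is handed in: handle locked at the second stop (drawn out more than 136.5 mm, both buttons out to within 1.5 mm); brush held still in the fingers alone, level within 14 degrees, its axis more than 120 mm above the worktop (60 mm above where it lay), not touching the rest (value of joint handle above 0.1365 m and value of joint each of button_a, button_b below 0.0015 m and height (world z) of each of ferrule, grip_point above 0.12 m and angle between bottle_brush's own y axis and vertical between 1.32 and 1.82 rad and contact force between the fingers and bottle_brush above 1 N and contact force between bottle_brush and brush_rest below 0.1 N and linear speed of bottle_brush below 0.03 m/s); the arm keeps its last pose, push and grip.
It fails at once if the teaspoon is shifted by more than 25 mm (distance of tea_spoon from where it was at the start of the episode above 0.025 m).
It fails at once if the striped mug is shifted by more than 25 mm (distance of striped_mug from where it was at the start of the episode above 0.025 m).
It fails at once if the bar of soap is shifted by more than 25 mm (distance of soap_bar from where it was at the start of the episode above 0.025 m).
It also fails if it takes over 48 s, if anything falls off the work surface, if the arm or the gripper's body presses on something with over 40 N, if the wrist force passes 120 N, or if a joint passes its speed limit or range.

## Working session

There is one attempt and no reset: what is moved stays moved. The work goes in short steps, Python scripts to look and compute and a shell command to move; the robot and the scene stay as the last step left them, time stands still between calls to the robot, and variables do not carry over. Pictures are saved under pics/ and viewed, and the job is handed in when it is done.

```bash
ls; mkdir -p pics
python3 - <<'E'
from bench import r, imaging
import cv2,numpy as np
print(r.get_obs())
for n in("scene","top"):
    f=imaging.grab_frame(n)
    cv2.imwrite(f"pics/{n}0.png",cv2.cvtColor(f["color"],cv2.COLOR_RGB2BGR))
    np.savez(f"{n}0.npz",**f)
    print({k:f[k] for k in f if k not in("color","z_map")})
E
```

```text
pics
{'clock': 0.0, 'joints': array([ 1.20990892,  0.47779736,  0.02234553,  1.55645584, -0.0115187 ,
        1.10929235, -0.08309531]), 'qvel': array([ 0.00049744,  0.00131863, -0.00113581, -0.00064986, -0.0005229 ,
       -0.00147971, -0.00164828]), 'tau': array([-2.53487851e-04, -5.96462631e+01,  1.60781465e+00, -2.81195873e+01,
        1.24396576e-02,  9.34784854e-03,  5.69767337e-06]), 'tcp_pos': array([ 0.16864626, -0.65293859,  0.20812584]), 'orientation': array([-1.3171885 ,  1.0220832 , -1.01955916]), 'contact_force': array([ 0.35867685,  0.13161222, -0.37164031]), 'moment': array([0.01209825, 0.02239664, 0.02126556]), 'grip_width': 0.08550500051472296}
{'fx': 412.5086238852046, 'fy': 412.5086238852046, 'cx': 253.57977956805655, 'cy': 195.28169842912678, 'k1': 0.014533889812456117, 'world_to_cam': array([[-0.41241111, -0.91097207,  0.00685323,  0.07652926],
       [ 0.61598551, -0.27330796,  0.73882651, -0.337661  ],
       [-0.67117727,  0.30892175,  0.67386083, -0.9666861 ],
       [ 0.        ,  0.        ,  0.        ,  1.        ]])}
{'fx': 423.9439779584876, 'fy': 423.9439779584876, 'cx': 253.466830466057, 'cy': 183.79956727313302, 'k1': 0.005608862589698609, 'world_to_cam': array([[ 0.02401664, -0.99970445, -0.00377006, -0.10477189],
       [ 0.98507709,  0.023022  ,  0.17056704, -0.40292372],
       [-0.17042983, -0.00781025,  0.98533886, -1.15110828],
       [ 0.        ,  0.        ,  0.        ,  1.        ]])}
```

View pics/scene0.png

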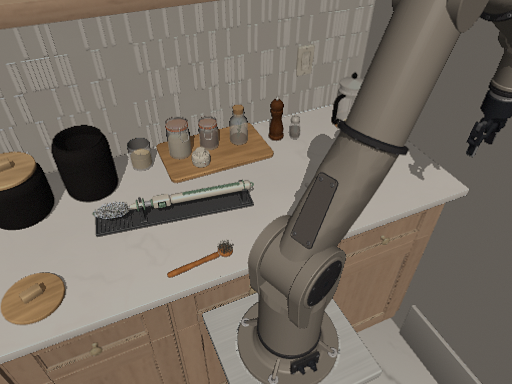

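View pics/top0.png

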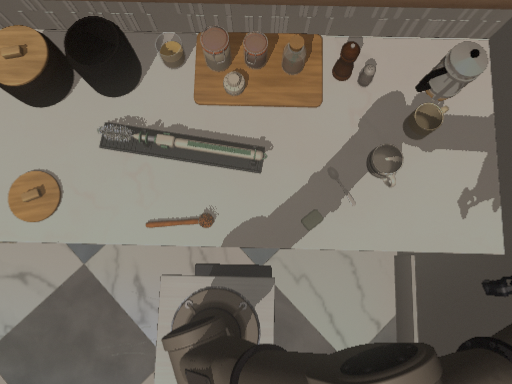

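The brush lies in its tray with the bristles at top-view pixel (118,132), the collar near (165,142) and the handle end near (262,155). The mug is at (385,162), the spoon at (340,183) and the soap at (312,219). I'll zoom in to measure.

Run:
```python
import cv2,numpy as np
f=np.load("top0.npz");c=cv2.cvtColor(f["color"],cv2.COLOR_RGB2BGR)
cv2.imwrite("pics/topz.png",cv2.resize(c[115:180,95:275],None,fx=4.4,fy=4.4,interpolation=cv2.INTER_CUBIC))
f=np.load("scene0.npz");c=cv2.cvtColor(f["color"],cv2.COLOR_RGB2BGR)
cv2.imwrite("pics/scz.png",cv2.resize(c[170:240,85:265],None,fx=4.4,fy=4.4,interpolation=cv2.INTER_CUBIC))
```

```text
(no output)
```

View pics/topz.png

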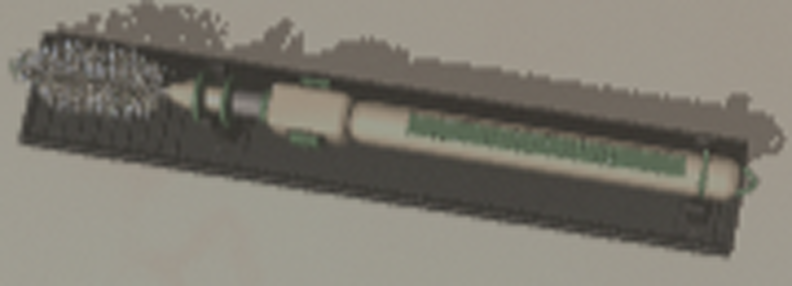

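View pics/scz.png

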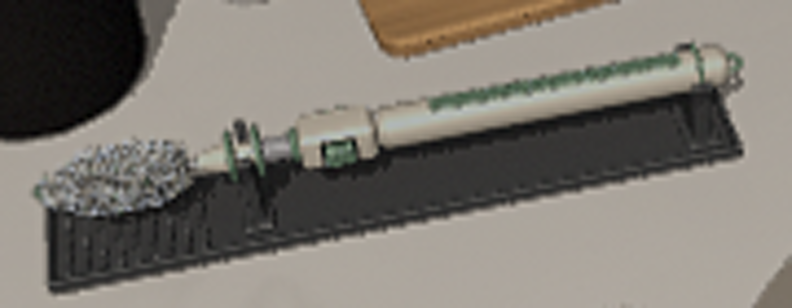

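```bash
cat > h.py <<'E'
import cv2,numpy as np
from bench import r, imaging
def rays(f,uv):
    K=np.array([[f["fx"],0,f["cx"]],[0,f["fy"],f["cy"]],[0,0,1]],float)
    # iterative undistort (k1 only)
    p=(np.asarray(uv,float)-[f["cx"],f["cy"]])/f["fx"]
    q=p.copy()
    for _ in range(10): q=p/(1+f["k1"]*(q**2).sum(-1,keepdims=True))
    d=np.c_[q[:,0],-q[:,1],-np.ones(len(q))]
    W=f["world_to_cam"];R=W[:3,:3];o=-R.T@W[:3,3]
    return o,d@R, d
def plane(f,uv,z):
    o,d,_=rays(f,uv); s=(z-o[2])/d[:,2]; return o+d*s[:,None]
def depth(f,uv):
    o,d,_=rays(f,uv); uv=np.asarray(uv,int); s=f["z_map"][uv[:,1],uv[:,0]]; return o+d*s[:,None]
def proj(f,P):
    W=f["world_to_cam"];c=P@W[:3,:3].T+W[:3,3];q=np.c_[c[:,0],-c[:,1]]/-c[:,2:3]
    return q*(1+f["k1"]*(q**2).sum(-1,keepdims=True))*f["fx"]+[f["cx"],f["cy"]]
E
python3 - <<'E'
from h import *
T=dict(np.load("top0.npz"));S=dict(np.load("scene0.npz"))
for n,f,roi in(("top",T,(100,120,272,172)),("sc",S,(90,175,262,240))):
    hsv=cv2.cvtColor(f["color"],cv2.COLOR_RGB2HSV)
    x0,y0,x1,y1=roi
    m=np.zeros(hsv.shape[:2],np.uint8); m[y0:y1,x0:x1]=1
    g=(cv2.inRange(hsv,(45,60,40),(90,255,255))>0)&(m>0)
    nn,l,st,ce=cv2.connectedComponentsWithStats(g.astype(np.uint8))
    print(n)
    for i in range(1,nn):
        if st[i,4]>=4: print(st[i],ce[i].round(1),plane(f,[ce[i]],.06).round(4)[0],depth(f,[ce[i]]).round(4)[0])
# heights via depth in top: points with z 0.03..0.1 in area of brush
vu=np.mgrid[120:172,100:272];uv=np.c_[vu[1].ravel(),vu[0].ravel()]
P=depth(T,uv);k=(P[:,2]>.066)&(P[:,2]<.10)
Q=P[k]; print(k.sum(),Q.min(0),Q.max(0))
d=cv2.fitLine(Q[:,:2].astype(np.float32),cv2.DIST_HUBER,0,.01,.01).ravel();print(d,np.degrees(np.arctan2(d[1],d[0])))
u=d[:2]*np.sign(d[1]);n_=np.array([u[1],-u[0]])
s=(Q[:,:2]-d[2:])@u;t=(Q[:,:2]-d[2:])@n_
for a in np.arange(s.min(),s.max(),.02):
    w=(s>=a)&(s<a+.02); 
    if w.sum()>3: print(round(a+.01,3),(d[2:]+u*(a+.01)).round(4),w.sum(),t[w].min().round(4),t[w].max().round(4),np.median(t[w]).round(4),np.percentile(Q[w,2],95).round(4))
E
```

```text
top
sc
1270 [ 0.45964927 -0.12264379  0.06602005] [0.55841115 0.3341275  0.0859965 ]
[0.14072704 0.9900484  0.50919074 0.09060905] 81.91007
-0.206 [ 0.4802 -0.1137] 40 -0.0114 0.013 0.0011 0.0746
-0.186 [ 0.483  -0.0939] 70 -0.024 0.025 -0.0008 0.075
-0.166 [ 0.4858 -0.0741] 59 -0.0109 0.0129 0.0008 0.0745
-0.146 [ 0.4886 -0.0543] 56 -0.0103 0.0125 0.0007 0.0758
-0.126 [ 0.4914 -0.0345] 61 -0.0116 0.0123 -0.0003 0.0762
-0.106 [ 0.4942 -0.0147] 66 -0.0122 0.0134 -0.0006 0.0754
-0.086 [0.497  0.0051] 60 -0.0123 0.0131 -0.001 0.0744
-0.066 [0.4999 0.0249] 61 -0.0119 0.0125 -0.0006 0.0764
-0.046 [0.5027 0.0447] 62 -0.0127 0.0131 -0.0007 0.0761
-0.026 [0.5055 0.0645] 57 -0.0119 0.0114 -0.0004 0.0761
-0.006 [0.5083 0.0843] 64 -0.0119 0.0129 -0.0009 0.076
0.014 [0.5111 0.1041] 57 -0.0113 0.0128 0.0006 0.0755
0.034 [0.5139 0.1239] 57 -0.0132 0.0131 -0.0001 0.075
0.054 [0.5167 0.1437] 87 -0.0204 0.0202 -0.001 0.0784
0.074 [0.5196 0.1635] 82 -0.022 0.0186 -0.0014 0.0771
0.094 [0.5224 0.1833] 36 -0.0136 0.012 -0.0 0.0742
0.114 [0.5252 0.2031] 49 -0.0203 0.0215 -0.0005 0.0776
0.134 [0.528  0.2229] 47 -0.0207 0.0222 0.0002 0.0783
0.154 [0.5308 0.2427] 12 -0.0055 0.0104 0.002 0.074
0.174 [0.5336 0.2625] 50 -0.016 0.0156 0.0012 0.0774
0.194 [0.5364 0.2823] 51 -0.0214 0.0194 0.0025 0.0786
0.214 [0.5393 0.3021] 50 -0.0212 0.0184 0.0011 0.0807
0.234 [0.5421 0.3219] 34 -0.0175 0.017 0.0003 0.0772
```

Run:
```python
from h import *
T=dict(np.load("top0.npz"));S=dict(np.load("scene0.npz"))
u=np.array([.1407,.990]);n_=np.array([u[1],-u[0]]);p0=np.array([.5092,.0906])
for n,f,roi in(("top",T,(100,120,272,172)),("sc",S,(90,175,262,240))):
    x0,y0,x1,y1=roi
    lab=f["color"].astype(int); ex=lab[...,1]-(lab[...,0]+lab[...,2])/2
    m=np.zeros(ex.shape,bool); m[y0:y1,x0:x1]=1
    g=(ex>10)&m
    nn,l,st,ce=cv2.connectedComponentsWithStats(g.astype(np.uint8))
    print(n)
    for i in range(1,nn):
        if st[i,4]>=4:
            P=plane(f,[ce[i]],.06)[0];D=depth(f,[ce[i].round()])[0]
            print(st[i],ce[i].round(1),P.round(4),"s,t",((P[:2]-p0)@u).round(4),((P[:2]-p0)@n_).round(4),"depth",D.round(4),((D[:2]-p0)@u).round(4))
vu=np.mgrid[120:172,100:272];uv=np.c_[vu[1].ravel(),vu[0].ravel()]
P=depth(T,uv);k=(P[:,2]>.05)&(P[:,2]<.10);Q=P[k]
s=(Q[:,:2]-p0)@u;t=(Q[:,:2]-p0)@n_
for a in np.arange(.02,.15,.004):
    w=(s>=a)&(s<a+.004)&(abs(t)<.03)
    if w.sum()>2: print(round(a+.002,3),w.sum(),t[w].min().round(4),t[w].max().round(4),Q[w,2].max().round(4))
```

```text
top
[138 132   3  10  13] [139.  136.4] [0.5277 0.2272 0.06  ] s,t 0.1378 -0.0009 depth [0.5234 0.2218 0.0789] 0.1319
[164 133   6   2   9] [167.  133.3] [0.5383 0.1496 0.06  ] s,t 0.0625 0.0205 depth [0.5361 0.1473 0.0706] 0.0599
[145 134   2   9  11] [145.4 137.7] [0.5242 0.2092 0.06  ] s,t 0.1195 -0.0018 depth [0.5192 0.206  0.0749] 0.1157
[154 136   2   6   9] [154.6 138.7] [0.5221 0.1834 0.06  ] s,t 0.0936 -0.0003 depth [0.5181 0.1793 0.0711] 0.0891
[187 141  64  14 292] [218.8 147.8] [0.5001 0.0032 0.06  ] s,t -0.0878 0.0033 depth [0.4958 0.0014 0.074 ] -0.0902
[161 145   6   4  16] [163.4 146.3] [0.5007 0.1575 0.06  ] s,t 0.065 -0.0178 depth [0.4994 0.1566 0.0685] 0.064
[254 149   2  10  10] [254.5 153.5] [ 0.4861 -0.0962  0.06  ] s,t -0.1882 0.0034 depth [ 0.4815 -0.095   0.0727] -0.1876
[263 153   4   6  10] [264.8 155.7] [ 0.4805 -0.1248  0.06  ] s,t -0.2173 0.0019 depth [ 0.4927 -0.1264  0.006 ] -0.2172
sc
[242 180   3   9  11] [243.3 183.7] [ 0.4895 -0.1019  0.06  ] s,t -0.1933 0.0076 depth [ 0.4734 -0.0942  0.0743] -0.188
[182 182  58  13 175] [210.9 188.1] [ 0.5107 -0.0
[... 930 characters left out ...]
0.02 0.0776
0.062 21 -0.0214 0.0182 0.0771
0.066 25 -0.022 0.022 0.0775
0.07 22 -0.0188 0.0215 0.0768
0.074 18 -0.0195 0.0209 0.0774
0.078 14 -0.0146 0.0128 0.077
0.082 13 -0.0145 0.0164 0.076
0.086 16 -0.0136 0.012 0.0753
0.09 8 -0.0099 0.0087 0.0737
0.094 7 -0.0109 0.0087 0.0716
0.098 9 -0.0064 0.0046 0.0716
0.102 6 -0.0067 0.0047 0.0682
0.106 12 -0.0067 0.0077 0.0706
0.11 9 -0.009 0.0051 0.0775
0.114 35 -0.0169 0.0166 0.0795
0.118 5 -0.0151 0.0174 0.0777
0.122 21 -0.0203 0.0215 0.073
0.126 24 -0.0207 0.0222 0.0764
0.13 29 -0.0138 0.0176 0.0789
0.134 12 -0.0158 0.0166 0.0794
0.138 7 -0.0086 0.0057 0.0724
0.142 7 -0.007 0.0063 0.068
0.146 7 -0.0073 0.0062 0.0671
0.15 6 -0.0045 0.0024 0.0676
```

```bash
cat >> h.py <<'E'
from scipy.spatial.transform import Rotation as Ro
u=np.array([.1407,.990,0]);u/=np.linalg.norm(u);nx=np.array([u[1],-u[0],0])
S0=.0635
def ax(s,z,t=-.0005): 
    p=np.array([.5092,.0906,0])+u*s+nx*t; p[2]=z; return p
def rel(target=None,flip=1):
    o=r.get_obs();R=Ro.from_rotvec(o["orientation"]);M=R.as_matrix()
    ty=np.array([0,0,-1.]);best=None
    for sg in(1,-1):
        tx=sg*nx;D=np.c_[tx,ty,np.cross(tx,ty)]
        w=(R.inv()*Ro.from_matrix(D)).as_rotvec(degrees=True)
        print("turn(tool,deg)",sg,w.round(2))
    print("clock",round(o["clock"],2),"tcp",o["tcp_pos"].round(4),"F",o["contact_force"].round(1),"w",round(o["grip_width"],4),"q",o["joints"].round(2))
    print("axes x,y,z",M.T.round(3).tolist())
    d=o["tcp_pos"]-ax(0,0,0);print("s",(d@u).round(4),"t",(d@nx).round(4))
    if target is not None: print("shift tool mm",(M.T@(np.asarray(target)-o["tcp_pos"])*1000).round(1),"world",((np.asarray(target)-o["tcp_pos"])*1000).round(1))
E
python3 - <<'E'
from h import *
print(ax(S0,.06))
rel([.45,-.3,.22]);rel(ax(S0,.18))
E
```

```text
[0.51763989 0.15353861 0.06      ]
turn(tool,deg) 1 [-5.000e-02 -6.743e+01 -9.000e-02]
turn(tool,deg) -1 [ 1.0000e-01  1.1257e+02 -5.0000e-02]
clock 0.1 tcp [ 0.1687 -0.653   0.2082] F [-0.5 -0.4 -0.8] w 0.0852 q [ 1.21  0.48  0.02  1.56 -0.01  1.11 -0.08]
axes x,y,z [[0.25, -0.968, -0.002], [-0.001, 0.002, -1.0], [0.968, 0.25, -0.0]]
s -0.7841 t -0.2325
shift tool mm [-271.4  -11.4  360.7] world [281.3 353.   11.8]
turn(tool,deg) 1 [-5.000e-02 -6.743e+01 -9.000e-02]
turn(tool,deg) -1 [ 1.0000e-01  1.1257e+02 -5.0000e-02]
clock 0.1 tcp [ 0.1687 -0.653   0.2082] F [-0.5 -0.4 -0.8] w 0.0852 q [ 1.21  0.48  0.02  1.56 -0.01  1.11 -0.08]
axes x,y,z [[0.25, -0.968, -0.002], [-0.001, 0.002, -1.0], [0.968, 0.25, -0.0]]
s -0.7841 t -0.2325
shift tool mm [-693.6   29.3  539.6] world [349.  806.5 -28.2]
```

```bash
python3 -m jog '0 0 0 -27 0 36 1;0 0 0 -27 0 30 1;0 0 0 -27 0 30 1;0 0 0 -27 0 30 1;0 0 0 -27 0 30 1'; python3 -m jog '0 0 0 -27 0 30 1;0 0 0 -27 0 30 1;0 0 0 -27 0 30 1;0 0 0 -27 0 30 1;0 0 0 -27 0 30 1'; python3 -c "
from h import *
rel(ax(S0,.18))"
```

```text
clock: 0.52
tcp_pos: [0.2846, -0.4845, 0.2087]
orientation: [-1.318, 1.022, -1.021]
contact_force: [0.8, -0.2, -0.3]
grip_width: 0.0852
clock: 0.93
tcp_pos: [0.3959, -0.3163, 0.209]
orientation: [-1.318, 1.021, -1.021]
contact_force: [0.1, -0.7, -0.7]
grip_width: 0.0852
turn(tool,deg) 1 [ 1.000e-02 -6.744e+01 -2.000e-02]
turn(tool,deg) -1 [2.0000e-02 1.1256e+02 1.0000e-02]
clock 0.93 tcp [ 0.3959 -0.3163  0.209 ] F [ 0.1 -0.7 -0.7] w 0.0852 q [ 0.7   0.21 -0.17  1.94  0.04  0.99 -0.81]
axes x,y,z [[0.25, -0.968, -0.0], [-0.0, 0.0, -1.0], [0.968, 0.25, -0.0]]
s -0.4188 t -0.0549
shift tool mm [-424.5   29.   235.3] world [121.7 469.9 -29. ]
```

```bash
python3 -m jog '0 0 0 -36 0 20 1;0 0 0 -36 0 20 1;0 0 0 -36 0 20 1;0 0 0 -36 0 20 1;0 0 0 -36 0 20 1'; python3 -m jog '0 0 0 -36 0 20 1;0 0 0 -36 0 20 1;0 0 0 -36 0 20 1;0 0 0 -36 0 20 1;0 0 0 -36 0 20 1'; python3 -m jog '0 -6.7 0 0 0 0 1;0 -6.7 0 0 0 0 1;0 -6.7 0 0 0 0 1;0 -6.7 0 0 0 0 1;0 -6.7 0 0 0 0 1';  python3 -m jog '0 -6.7 0 0 0 0 1;0 -6.7 0 0 0 0 1;0 -6.7 0 0 0 0 1;0 -6.7 0 0 0 0 1;0 -6.7 0 0 0 0 1'; python3 -c "
from h import *
rel(ax(S0,.18))"
```

```text
clock: 1.35
tcp_pos: [0.4471, -0.117, 0.209]
orientation: [-1.319, 1.021, -1.021]
contact_force: [0.3, 0.7, -0.2]
grip_width: 0.0857
clock: 1.77
tcp_pos: [0.499, 0.0822, 0.209]
orientation: [-1.318, 1.021, -1.021]
contact_force: [1.2, -1.0, -1.1]
grip_width: 0.0852
clock: 2.18
tcp_pos: [0.4987, 0.0804, 0.2087]
orientation: [-1.495, 0.57, -0.568]
contact_force: [-0.6, 0.0, 0.1]
grip_width: 0.0854
clock: 2.6
tcp_pos: [0.4988, 0.0802, 0.2088]
orientation: [-1.568, 0.113, -0.112]
contact_force: [-0.1, 0.3, 1.1]
grip_width: 0.0854
turn(tool,deg) 1 [ 0.02 -0.1  -0.03]
turn(tool,deg) -1 [5.000e-02 1.799e+02 3.000e-02]
clock 2.6 tcp [0.4988 0.0802 0.2088] F [-0.1  0.3  1.1] w 0.0854 q [ 0.27  0.26 -0.65  1.92  0.18  1.02 -0.6 ]
axes x,y,z [[0.99, -0.142, -0.001], [-0.001, -0.0, -1.0], [0.142, 0.99, -0.0]]
s -0.0118 t -0.0088
shift tool mm [ 8.2 28.8 75.3] world [ 18.8  73.3 -28.8]
```

Orientation matches. Next I move over the collar, then take a picture.

```bash
python3 -m jog '0 -0.1 0 4 0 38 1;0 0 0 4.2 0 37.3 1;0 0 0 0 15 0 1;0 0 0 0 14 0 1;0 0 0 0 0 0 1'
python3 - <<'E'
from h import *
rel(ax(S0,.04))
f=imaging.grab_frame("scene");c=cv2.cvtColor(f["color"],cv2.COLOR_RGB2BGR)
cv2.imwrite("pics/s1.png",cv2.resize(c[130:260,80:270],None,fx=4.2,fy=4.2,interpolation=cv2.INTER_CUBIC))
f=imaging.grab_frame("top");c=cv2.cvtColor(f["color"],cv2.COLOR_RGB2BGR)
cv2.imwrite("pics/t1.png",cv2.resize(c[90:220,90:280],None,fx=4.2,fy=4.2,interpolation=cv2.INTER_CUBIC))
E
```

```text
clock: 3.02
tcp_pos: [0.5164, 0.1534, 0.1773]
orientation: [-1.569, 0.118, -0.111]
contact_force: [-0.3, -0.6, 0.2]
grip_width: 0.0853
turn(tool,deg) 1 [ 0.11 -0.25 -0.26]
turn(tool,deg) -1 [  0.41 179.75   0.18]
clock 3.02 tcp [0.5164 0.1534 0.1773] F [-0.3 -0.6  0.2] w 0.0853 q [ 0.13  0.36 -0.65  1.88  0.26  0.99 -0.78]
axes x,y,z [[0.989, -0.145, -0.005], [-0.005, -0.001, -1.0], [0.145, 0.989, -0.002]]
s 0.0632 t -0.0017
shift tool mm [  1.8 137.3   0.6] world [   1.2    0.2 -137.3]
```

View pics/s1.png

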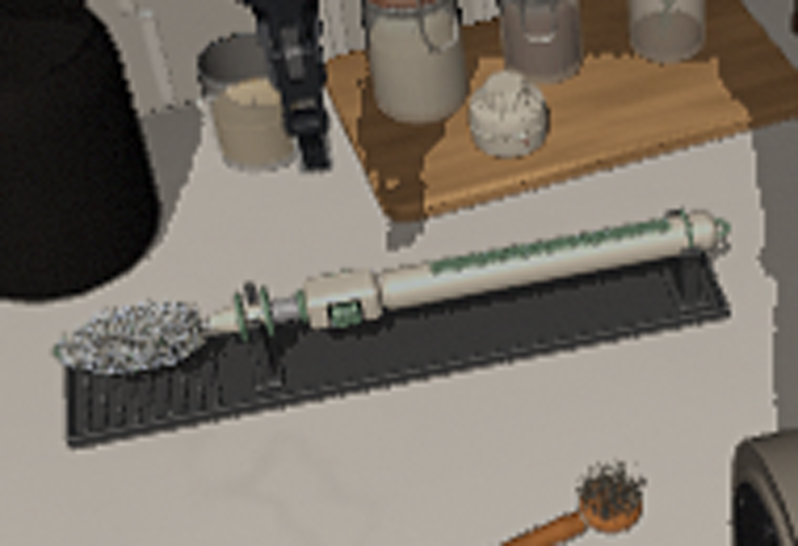

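View pics/t1.png

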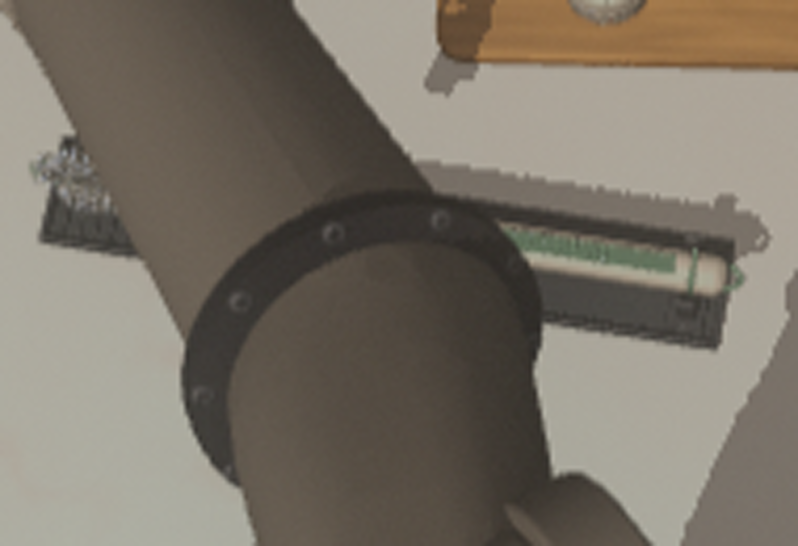

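```bash
python3 -m jog '0 0 0 0 0 0 1;0 0 0 0 0 0 1;0 0 0 0 20 0 1;0 0 0 0 20 0 1;0 0 0 0 0 0 1';python3 - <<'E'
from h import *
rel(ax(S0,.04))
f=dict(np.load("scene0.npz"))
p=ax(S0,.177);print(proj(f,np.array([p+nx*.045+[0,0,.013],p-nx*.045+[0,0,.013]])))
E
```

```text
clock: 3.53
tcp_pos: [0.5167, 0.1522, 0.1378]
orientation: [-1.57, 0.119, -0.113]
contact_force: [-0.5, -0.4, -0.3]
grip_width: 0.0853
turn(tool,deg) 1 [ 0.12 -0.37 -0.21]
turn(tool,deg) -1 [  0.33 179.63   0.2 ]
clock 3.53 tcp [0.5167 0.1522 0.1378] F [-0.5 -0.4 -0.3] w 0.0853 q [ 0.11  0.41 -0.63  1.91  0.3   0.92 -0.82]
axes x,y,z [[0.989, -0.147, -0.004], [-0.004, -0.002, -1.0], [0.147, 0.989, -0.002]]
s 0.0621 t -0.0013
shift tool mm [ 1.1 97.8  1.7] world [  1.    1.3 -97.8]
[[151.93730913 156.90509999]
 [155.50706051 176.46739181]]
```

```bash
python3 -m jog '0.1 -0.3 -0.2 1 25 1.7 1;0 0 0 0 25 0 1;0 0 0 0 25 0 1;0 0 0 0 15 0 1;0 0 0 0 0 0 1';python3 - <<'E'
from h import *
rel(ax(S0,.04))
E
```

```text
clock: 3.95
tcp_pos: [0.5184, 0.1543, 0.0484]
orientation: [-1.568, 0.112, -0.111]
contact_force: [-0.4, -0.2, 0.1]
grip_width: 0.0856
turn(tool,deg) 1 [ 0.01 -0.05 -0.01]
turn(tool,deg) -1 [1.0000e-02 1.7995e+02 2.0000e-02]
clock 3.95 tcp [0.5184 0.1543 0.0484] F [-0.4 -0.2  0.1] w 0.0856 q [ 0.04  0.54 -0.57  1.98  0.42  0.75 -0.91]
axes x,y,z [[0.99, -0.142, -0.0], [-0.0, -0.0, -1.0], [0.142, 0.99, -0.0]]
s 0.0643 t 0.0002
shift tool mm [-0.7  8.4 -0.8] world [-0.8 -0.7 -8.4]
```

```bash
python3 -m jog '0 0 0 -0.7 8 -0.8 1;0 0 0 0 0 0 1;0 0 0 0 0 0 0.6;0 0 0 0 0 0 0.6;0 0 0 0 0 0 0.6' 30;python3 - <<'E'
from h import *
rel(ax(S0,.04))
f=imaging.grab_frame("scene");c=cv2.cvtColor(f["color"],cv2.COLOR_RGB2BGR)
cv2.imwrite("pics/s2.png",cv2.resize(c[150:240,80:210],None,fx=6,fy=6,interpolation=cv2.INTER_CUBIC))
E
```

```text
clock: 4.37
tcp_pos: [0.5197, 0.1548, 0.0431]
orientation: [-1.566, 0.107, -0.115]
contact_force: [0.5, 0.2, -0.1]
grip_width: 0.0526
turn(tool,deg) 1 [-0.13 -0.04  0.29]
turn(tool,deg) -1 [ -0.46 179.96  -0.21]
clock 4.37 tcp [0.5197 0.1548 0.0431] F [ 0.5  0.2 -0.1] w 0.0526 q [ 0.04  0.54 -0.56  1.98  0.43  0.73 -0.92]
axes x,y,z [[0.99, -0.141, 0.005], [0.005, 0.002, -1.0], [0.141, 0.99, 0.002]]
s 0.065 t 0.0014
shift tool mm [-1.9  3.1 -1.5] world [-2.1 -1.2 -3.1]
```

View pics/s2.png

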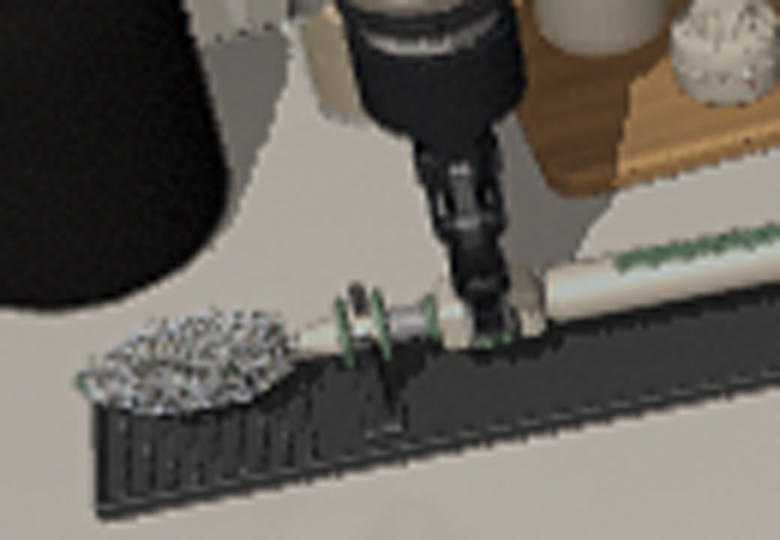

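The near fingertip at (490,325) sits over the button (green at 492,340). I'll lower it 5 mm, then close.

```bash
python3 -m jog '-0.1 0 0.3 -1.9 5 -1.5 0.6;0 0 0 0 0 0 0.6;0 0 0 0 0 0 0.6;0 0 0 0 0 0 0.6;0 0 0 0 0 0 0.6' 30;python3 -c "
from h import *
rel(ax(S0,.038))"; python3 -m jog '0 0 0 0 0 0 0.4;0 0 0 0 0 0 0.2;0 0 0 0 0 0 0;0 0 0 0 0 0 0;0 0 0 0 0 0 0' 30;python3 -c "
from h import *
rel(ax(S0,.038))"
```

```text
clock: 4.83
tcp_pos: [0.5169, 0.1534, 0.0371]
orientation: [-1.568, 0.113, -0.11]
contact_force: [-0.5, -0.3, -0.2]
grip_width: 0.0513
turn(tool,deg) 1 [-0.   -0.03 -0.1 ]
turn(tool,deg) -1 [ 1.6000e-01  1.7997e+02 -0.0000e+00]
clock 4.83 tcp [0.5169 0.1534 0.0371] F [-0.5 -0.3 -0.2] w 0.0513 q [ 0.04  0.55 -0.56  1.98  0.43  0.73 -0.93]
axes x,y,z [[0.99, -0.141, -0.002], [-0.002, 0.0, -1.0], [0.141, 0.99, 0.0]]
s 0.0633 t -0.0012
shift tool mm [ 0.7 -0.9  0.2] world [0.7 0.1 0.9]
clock: 5.25
tcp_pos: [0.5176, 0.1535, 0.0377]
orientation: [-1.567, 0.112, -0.111]
contact_force: [-0.0, -1.0, 6.0]
grip_width: 0.0319
turn(tool,deg) 1 [-0.02 -0.03 -0.03]
turn(tool,deg) -1 [ 4.0000e-02  1.7997e+02 -4.0000e-02]
clock 5.25 tcp [0.5176 0.1535 0.0377] F [-0. -1.  6.] w 0.0319 q [ 0.04  0.55 -0.56  1.98  0.43  0.73 -0.93]
axes x,y,z [[0.99, -0.141, -0.0], [-0.0, 0.0, -1.0], [0.141, 0.99, 0.0]]
s 0.0635 t -0.0005
shift tool mm [ 0.  -0.3  0. ] world [0.  0.  0.3]
```

Width 32 mm means both buttons are pressed in. Now I pull along −z of the tool.

```bash
python3 -m jog '0 0 0 0 0 -3 0;0 0 0 0 0 -5 0;0 0 0 0 0 -7 0;0 0 0 0 0 -7 0;0 0 0 0 0 -8 0';python3 - <<'E'
from h import *
rel(ax(S0-.14,.038))
f=imaging.grab_frame("scene");c=cv2.cvtColor(f["color"],cv2.COLOR_RGB2BGR)
cv2.imwrite("pics/s3.png",cv2.resize(c[150:240,80:210],None,fx=6,fy=6,interpolation=cv2.INTER_CUBIC))
E
```

```text
clock: 5.67
tcp_pos: [0.5145, 0.131, 0.0382]
orientation: [-1.557, 0.105, -0.11]
contact_force: [2.8, 17.2, -2.5]
grip_width: 0.0318
turn(tool,deg) 1 [-0.66  0.22  0.13]
turn(tool,deg) -1 [   0.21 -179.77    1.04]
clock 5.67 tcp [0.5145 0.131  0.0382] F [ 2.8 17.2 -2.5] w 0.0318 q [ 0.09  0.54 -0.57  2.01  0.42  0.71 -0.88]
axes x,y,z [[0.991, -0.137, 0.002], [0.004, 0.011, -1.0], [0.137, 0.991, 0.012]]
s 0.0408 t -0.0005
shift tool mm [  -0.5   -1.1 -117.3] world [ -16.5 -116.1   -0.2]
```

View pics/s3.png

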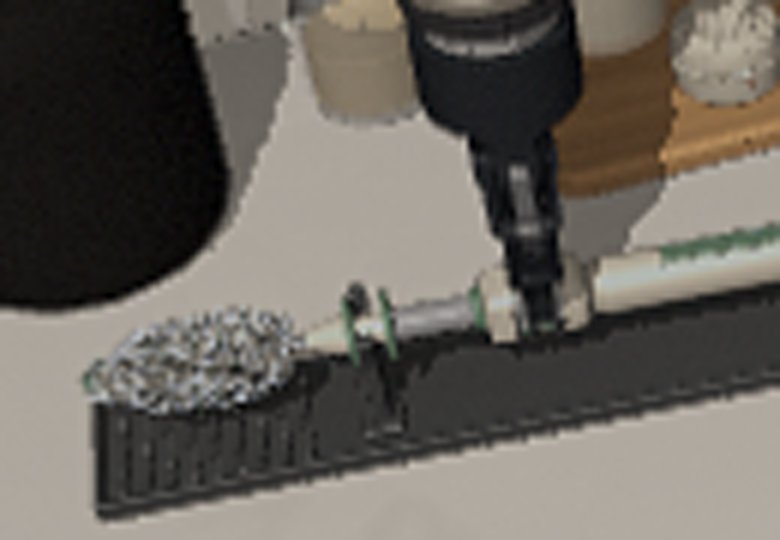

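```bash
python3 -m jog '0 0 0 0 0 0 0;0 0 0 0 0 0 0;0 0 0 0 0 0 0;0 0 0 0 0 -2 0;0 0 0 0 0 -4 0' 30;python3 -c "
from h import *
rel(ax(S0-.14,.038))"
```

```text
clock: 6.13
tcp_pos: [0.5137, 0.1255, 0.0383]
orientation: [-1.557, 0.105, -0.11]
contact_force: [2.4, 16.6, -1.7]
grip_width: 0.032
turn(tool,deg) 1 [-0.66  0.24  0.13]
turn(tool,deg) -1 [   0.21 -179.75    1.04]
clock 6.13 tcp [0.5137 0.1255 0.0383] F [ 2.4 16.6 -1.7] w 0.032 q [ 0.1   0.53 -0.57  2.01  0.42  0.7  -0.87]
axes x,y,z [[0.991, -0.137, 0.002], [0.004, 0.011, -1.0], [0.136, 0.991, 0.012]]
s 0.0352 t -0.0005
shift tool mm [  -0.5   -1.  -111.7] world [ -15.8 -110.6   -0.3]
```

```bash
cat >> h.py <<'E'
def greens(tag,roi=(90,170,275,240)):
    f=imaging.grab_frame("scene");x0,y0,x1,y1=roi
    c=cv2.cvtColor(f["color"],cv2.COLOR_RGB2BGR)
    cv2.imwrite(f"pics/{tag}.png",cv2.resize(c[y0-20:y1,x0-10:x1],None,fx=4,fy=4,interpolation=cv2.INTER_CUBIC))
    lab=f["color"].astype(int); ex=lab[...,1]-(lab[...,0]+lab[...,2])/2
    m=np.zeros(ex.shape,bool); m[y0:y1,x0:x1]=1
    nn,l,st,ce=cv2.connectedComponentsWithStats(((ex>10)&m).astype(np.uint8))
    p0=ax(0,0,0)
    for i in range(1,nn):
        if st[i,4]>=4:
            P=plane(f,[ce[i]],.06)[0];D=depth(f,[ce[i].round()])[0]
            print(st[i],"s,t",((P-p0)@u).round(4),((P-p0)@nx).round(4),"depth s,t,z",((D-p0)@u).round(4),((D-p0)@nx).round(4),D[2].round(4))
E
python3 -c "
from h import *
greens('s4')"
```

```text
[192 181  57  13 178] s,t -0.1204 0.0142 depth s,t,z -0.1169 -0.0054 0.0756
[251 181   3   9  11] s,t -0.2198 -0.0049 depth s,t,z -0.2181 -0.0156 0.0682
[259 181   3   3   5] s,t -0.2477 0.0028 depth s,t,z -0.2671 0.0674 0.0007
[143 199   3  11  16] s,t 0.1115 0.0005 depth s,t,z 0.1108 -0.0176 0.0748
[160 198   3   7  12] s,t 0.0617 -0.0011 depth s,t,z 0.0622 -0.0133 0.0705
[134 200   6  11  20] s,t 0.1308 0.0004 depth s,t,z 0.1313 -0.0067 0.0663
```

View pics/s4.png

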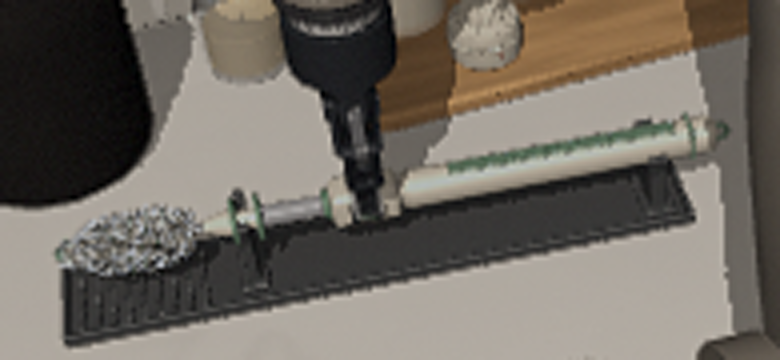

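Collar moved 28 mm with the TCP (28 mm), so no slip; the neck took up 3 mm of slack in the fork. About 115 mm remains.

```bash
for i in 1; do python3 -m jog '0 0 0 0 0 -8 0;0 0 0 0 0 -8 0;0 0 0 0 0 -8 0;0 0 0 0 0 -8 0;0 0 0 0 0 -8 0'; done; python3 -m jog '0 0 0 0 0 -8 0;0 0 0 0 0 -8 0;0 0 0 0 0 -8 0;0 0 0 0 0 -8 0;0 0 0 0 0 -8 0'; python3 -m jog '0 0 0 0 0 -8 0;0 0 0 0 0 -8 0;0 0 0 0 0 -4 0;0 0 0 0 0 0 0;0 0 0 0 0 0 0';python3 -c "
from h import *
rel(ax(S0-.143,.038))
greens('s5')"
```

```text
clock: 6.6
tcp_pos: [0.5081, 0.085, 0.0383]
orientation: [-1.558, 0.105, -0.11]
contact_force: [2.2, 13.7, 1.3]
grip_width: 0.0314
clock: 7.02
tcp_pos: [0.5028, 0.0458, 0.0381]
orientation: [-1.558, 0.105, -0.11]
contact_force: [2.5, 18.5, 0.3]
grip_width: 0.0316
clock: 7.43
tcp_pos: [0.4998, 0.0244, 0.0381]
orientation: [-1.56, 0.106, -0.111]
contact_force: [3.1, 13.3, 2.5]
grip_width: 0.0321
turn(tool,deg) 1 [-0.47  0.17  0.14]
turn(tool,deg) -1 [   0.22 -179.83    0.74]
clock 7.43 tcp [0.4998 0.0244 0.0381] F [ 3.1 13.3  2.5] w 0.0321 q [ 0.29  0.5  -0.57  2.08  0.41  0.67 -0.68]
axes x,y,z [[0.99, -0.138, 0.002], [0.004, 0.008, -1.0], [0.138, 0.99, 0.008]]
s -0.0669 t 0.0
shift tool mm [ -0.6  -0.  -12.6] world [ -2.3 -12.4  -0.1]
[225 176  50  12 148] s,t -0.2107 0.0148 depth s,t,z -0.2064 -0.0004 0.0747
[194 191   3   7  13] s,t -0.0409 0.0001 depth s,t,z -0.0393 -0.0076 0.0681
[143 199   3  11  16] s,t 0.1115 0.0005 depth s,t,z 0.1111 -0.0126 0.0704
[134 200   6  11  21] s,t 0.1307 0.0012 depth s,t,z 0.1312 -0.008 0.0674
```

View pics/s5.png

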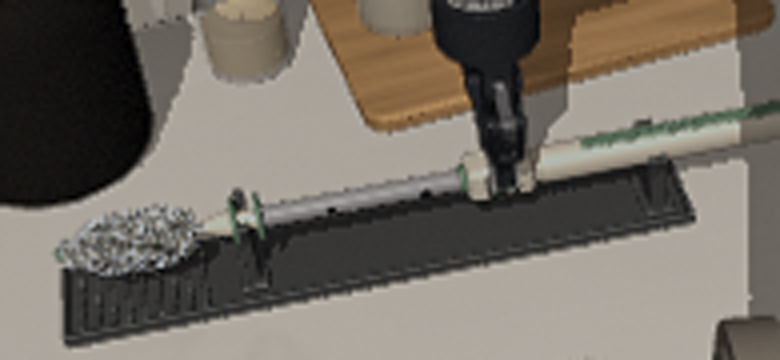

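```bash
python3 -m jog '0 0 0 0 0 -3 0;0 0 0 0 0 -3 0;0 0 0 0 0 -3 0;0 0 0 0 0 -2 0;0 0 0 0 0 0 0'; python3 -c "
from h import *
rel()"; python3 -m jog '0 0 0 0 0 -1.5 0;0 0 0 0 0 0 0;0 0 0 0 0 -1 0;0 0 0 0 0 0 0;0 0 0 0 0 0 0'; python3 -c "
from h import *
rel()
greens('s6')"
```

```text
clock: 7.9
tcp_pos: [0.4982, 0.013, 0.038]
orientation: [-1.561, 0.107, -0.111]
contact_force: [2.3, 12.8, 3.2]
grip_width: 0.032
turn(tool,deg) 1 [-0.43  0.15  0.13]
turn(tool,deg) -1 [   0.2  -179.85    0.67]
clock 7.9 tcp [0.4982 0.013  0.038 ] F [ 2.3 12.8  3.2] w 0.032 q [ 0.31  0.5  -0.56  2.08  0.41  0.67 -0.66]
axes x,y,z [[0.99, -0.138, 0.002], [0.003, 0.007, -1.0], [0.138, 0.99, 0.007]]
s -0.0784 t 0.0
clock: 8.32
tcp_pos: [0.4978, 0.0109, 0.038]
orientation: [-1.561, 0.106, -0.11]
contact_force: [1.8, 13.7, 2.5]
grip_width: 0.0314
turn(tool,deg) 1 [-0.44  0.18  0.12]
turn(tool,deg) -1 [   0.2  -179.82    0.69]
clock 8.32 tcp [0.4978 0.0109 0.038 ] F [ 1.8 13.7  2.5] w 0.0314 q [ 0.32  0.5  -0.57  2.08  0.41  0.67 -0.66]
axes x,y,z [[0.99, -0.138, 0.002], [0.003, 0.007, -1.0], [0.138, 0.99, 0.008]]
s -0.0805 t -0.0
[229 176  46  11 134] s,t -0.2188 0.0148 depth s,t,z -0.2126 -0.0013 0.074
[199 190   3   7  12] s,t -0.055 0.0011 depth s,t,z -0.0543 -0.0095 0.0701
[143 199   3  11  17] s,t 0.1115 -0.0003 depth s,t,z 0.111 -0.0143 0.0719
[136 200   4  11  18] s,t 0.1298 -0.0006 depth s,t,z 0.1279 -0.0146 0.0726
```

```bash
python3 -m jog '0 0 0 0 0 -1 0;0 0 0 0 0 0 0;0 0 0 0 0 -1 0;0 0 0 0 0 0 0;0 0 0 0 0 0 0'; python3 -c "
from h import *
rel()
greens('s7')"
```

```text
clock: 8.78
tcp_pos: [0.4978, 0.0107, 0.038]
orientation: [-1.558, 0.105, -0.11]
contact_force: [1.9, 17.2, 0.5]
grip_width: 0.0317
turn(tool,deg) 1 [-0.57  0.25  0.15]
turn(tool,deg) -1 [   0.24 -179.75    0.89]
clock 8.78 tcp [0.4978 0.0107 0.038 ] F [ 1.9 17.2  0.5] w 0.0317 q [ 0.32  0.5  -0.57  2.08  0.41  0.67 -0.65]
axes x,y,z [[0.991, -0.136, 0.003], [0.004, 0.009, -1.0], [0.136, 0.991, 0.01]]
s -0.0807 t -0.0
[229 176  46  11 136] s,t -0.2186 0.0145 depth s,t,z -0.212 -0.0034 0.0758
[199 191   3   6  12] s,t -0.0552 -0.0005 depth s,t,z -0.0541 -0.0083 0.0651
[143 199   3  11  16] s,t 0.1117 0.0 depth s,t,z 0.111 -0.0141 0.0718
[136 200   4  11  18] s,t 0.1299 0.0002 depth s,t,z 0.1278 -0.0157 0.0736
```

The handle has reached the end stop: the last 2 mm commanded moved it only 0.2 mm. Letting go.

```bash
python3 -m jog '0 0 0 0 0 1 0;0 0 0 0 0 0 0.6;0 0 0 0 0 0 1;0 0 0 0 0 0 1;0 0 0 0 0 0 1'; python3 -m jog '0 0 0 0 0 0 1;0 0 0 0 0 0 1;0 0 0 0 -20 0 1;0 0 0 0 -30 0 1;0 0 0 0 -30 0 1'; python3 -m jog '0 0 0 0 -30 0 1;0 0 0 0 0 0 1;0 0 0 0 0 0 1;0 0 0 0 0 0 1;0 0 0 0 0 0 1';python3 -c "
from h import *
rel()
greens('s8')"
```

```text
clock: 9.25
tcp_pos: [0.495, 0.0034, 0.0367]
orientation: [-1.569, 0.114, -0.11]
contact_force: [-0.4, 0.3, 0.4]
grip_width: 0.0784
clock: 9.67
tcp_pos: [0.4947, 0.0041, 0.1173]
orientation: [-1.568, 0.115, -0.108]
contact_force: [0.4, -0.7, 0.2]
grip_width: 0.0851
clock: 10.08
tcp_pos: [0.4948, 0.004, 0.1459]
orientation: [-1.568, 0.115, -0.108]
contact_force: [-0.7, -0.3, -0.2]
grip_width: 0.0856
turn(tool,deg) 1 [ 0.03 -0.04 -0.23]
turn(tool,deg) -1 [3.6000e-01 1.7996e+02 4.0000e-02]
clock 10.08 tcp [0.4948 0.004  0.1459] F [-0.7 -0.3 -0.2] w 0.0856 q [ 0.42  0.33 -0.65  2.    0.26  0.89 -0.51]
axes x,y,z [[0.99, -0.141, -0.004], [-0.004, 0.0, -1.0], [0.141, 0.99, -0.0]]
s -0.0878 t -0.002
[229 176  46  11 139] s,t -0.2223 0.0135 depth s,t,z -0.2187 -0.0024 0.0735
[199 191   3   7  13] s,t -0.0547 -0.0027 depth s,t,z -0.0538 -0.011 0.0674
[207 193   7   6  33] s,t -0.0825 -0.0186 depth s,t,z -0.0813 -0.0248 0.0646
[133 201   7  11  22] s,t 0.1313 -0.0033 depth s,t,z 0.1318 -0.009 0.0645
[143 200   3  11  17] s,t 0.1115 -0.0032 depth s,t,z 0.1109 -0.0148 0.0723
```

View pics/s8.png

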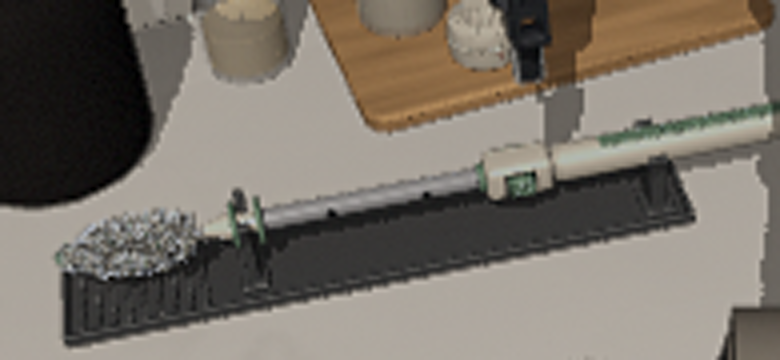

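The picture shows the collar at (515,172) with its near button out at (522,183). The three lengths also agree: button shift 144 mm minus 3 mm slack gives about 141 mm. Next is the grip point, at s = −0.1446.

```bash
python3 -m jog '0 0 -0.2 0.5 0 -28.5 1;0 0 0 0 0 -28 1;0 0 0 0 0 0 1;0 0 0 0 25 0 1;0 0 0 0 25 0 1'; python3 -c "
from h import *
rel(ax(-.1446,.04,-.0015))"
python3 - <<'E'
from h import *
f=imaging.grab_frame("scene");x0,y0,x1,y1=80,150,275,240
c=cv2.cvtColor(f["color"],cv2.COLOR_RGB2BGR)
cv2.imwrite("pics/s9.png",cv2.resize(c[150:230,175:275],None,fx=7,fy=7,interpolation=cv2.INTER_CUBIC))
vu=np.mgrid[165:215,195:275];uv=np.c_[vu[1].ravel(),vu[0].ravel()]
P=depth(f,uv);d=P-ax(0,0,0);s=d@u;t=d@nx
for a in np.arange(-.18,-.05,.01):
    w=(s>a)&(s<a+.01)&(abs(t)<.03)&(P[:,2]>.04)&(P[:,2]<.09)
    if w.sum()>5:print(round(a+.005,3),w.sum(),"tmin",t[w].min().round(4),"zmax",np.percentile(P[w,2],95).round(4),"t at top",np.median(t[w][P[w,2]>P[w,2].max()-.004]).round(4))
E
```

```text
clock: 10.55
tcp_pos: [0.4891, -0.0524, 0.0966]
orientation: [-1.568, 0.11, -0.116]
contact_force: [-0.2, -0.8, -0.5]
grip_width: 0.0855
turn(tool,deg) 1 [ 0.   -0.14  0.2 ]
turn(tool,deg) -1 [-3.2000e-01  1.7986e+02  1.0000e-02]
clock 10.55 tcp [ 0.4891 -0.0524  0.0966] F [-0.2 -0.8 -0.5] w 0.0855 q [ 0.48  0.39 -0.6   2.06  0.31  0.78 -0.45]
axes x,y,z [[0.99, -0.143, 0.004], [0.004, -0.001, -1.0], [0.143, 0.99, -0.0]]
s -0.1444 t 0.0003
shift tool mm [-2.  56.6 -0.2] world [ -1.8   0.1 -56.6]
-0.175 32 tmin -0.0169 zmax 0.0743 t at top -0.0046
-0.165 29 tmin -0.017 zmax 0.077 t at top -0.0058
-0.155 30 tmin -0.0169 zmax 0.0758 t at top -0.0085
-0.145 30 tmin -0.023 zmax 0.0744 t at top -0.0064
-0.135 30 tmin -0.0184 zmax 0.0746 t at top -0.0043
-0.125 33 tmin -0.0174 zmax 0.0742 t at top -0.0057
-0.115 30 tmin -0.0168 zmax 0.0748 t at top -0.0053
-0.105 29 tmin -0.02 zmax 0.0764 t at top -0.0083
-0.095 40 tmin -0.0236 zmax 0.0772 t at top -0.0111
-0.085 43 tmin -0.0271 zmax 0.0774 t at top -0.0071
-0.075 42 tmin -0.0268 zmax 0.078 t at top -0.0035
-0.065 42 tmin -0.021 zmax 0.0776 t at top -0.0064
-0.055 31 tmin -0.0194 zmax 0.0746 t at top -0.0053
```

View pics/s9.png

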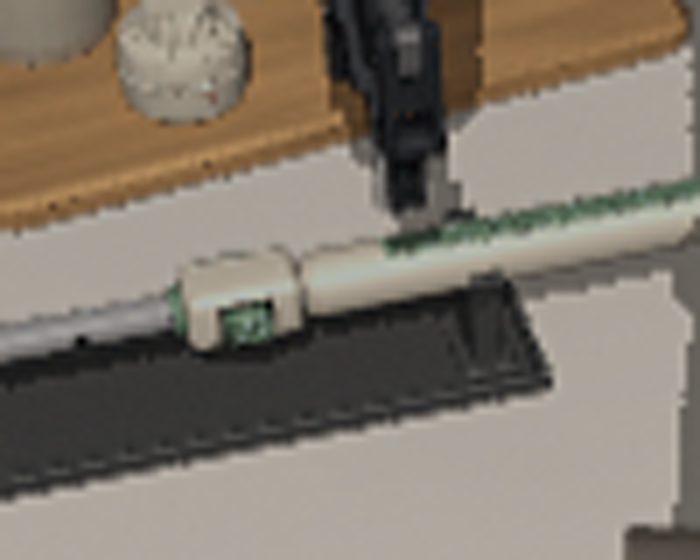

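The handle now sits about t = −3.5 mm and the button edge is proud at −27 mm, which means it is out. I'll go down and grip with 60 N.

```bash
python3 -m jog '0 -0.1 0.2 -3.8 20 0 1;0 0 0 0 20 0 1;0 0 0 0 14 0 1;0 0 0 0 0 0 1;0 0 0 0 0 0 0.7' 60; python3 -c "
from h import *
rel(ax(-.1446,.04,-.0035))"
```

```text
clock: 11.02
tcp_pos: [0.4839, -0.0508, 0.0426]
orientation: [-1.568, 0.113, -0.106]
contact_force: [-0.2, -1.4, 0.7]
grip_width: 0.0757
turn(tool,deg) 1 [-0.01  0.1  -0.25]
turn(tool,deg) -1 [-3.900e-01 -1.799e+02  1.000e-02]
clock 11.02 tcp [ 0.4839 -0.0508  0.0426] F [-0.2 -1.4  0.7] w 0.0757 q [ 0.43  0.47 -0.56  2.1   0.39  0.67 -0.52]
axes x,y,z [[0.99, -0.139, -0.004], [-0.004, 0.001, -1.0], [0.139, 0.99, 0.0]]
s -0.1435 t -0.0052
shift tool mm [ 1.7  2.6 -1.1] world [ 1.5 -1.3 -2.6]
```

```bash
python3 -m jog '0 0 -0.2 1.7 3.5 -1.1 0.7;0 0 0 0 0 0 0.4;0 0 0 0 0 0 0;0 0 0 0 0 0 0;0 0 0 0 0 0 0' 60; python3 -m jog '0 0 0 0 0 0 0;0 0 0 0 0 -2 0;0 0 0 0 0 -1 0;0 0 0 0 0 0 0;0 0 0 0 0 0 0'; python3 -c "
from h import *
rel()
greens('s10')"; python3 -m jog '0 0 0 0 0 2 0;0 0 0 0 0 2 0;0 0 0 0 0 2 0;0 0 0 0 0 0 0;0 0 0 0 0 0 0'; python3 -c "
from h import *
rel()
greens('s11')"
```

```text
clock: 11.43
tcp_pos: [0.4872, -0.0526, 0.0405]
orientation: [-1.568, 0.107, -0.113]
contact_force: [-1.3, 0.0, 5.4]
grip_width: 0.0242
clock: 11.85
tcp_pos: [0.4872, -0.0527, 0.0405]
orientation: [-1.565, 0.105, -0.112]
contact_force: [0.4, 6.7, 5.5]
grip_width: 0.0244
turn(tool,deg) 1 [-0.19  0.16  0.25]
turn(tool,deg) -1 [   0.39 -179.84    0.29]
clock 11.85 tcp [ 0.4872 -0.0527  0.0405] F [0.4 6.7 5.5] w 0.0244 q [ 0.44  0.48 -0.55  2.1   0.4   0.66 -0.52]
axes x,y,z [[0.99, -0.138, 0.004], [0.005, 0.003, -1.0], [0.138, 0.99, 0.003]]
s -0.145 t -0.0016
[237 176  38  10 117] s,t -0.2361 0.0125 depth s,t,z -0.2314 -0.003 0.0751
[199 191   3   7  13] s,t -0.0547 -0.0027 depth s,t,z -0.0536 -0.0129 0.0692
[207 194   7   5  31] s,t -0.0827 -0.0195 depth s,t,z -0.0816 -0.0225 0.0625
[143 199   3  11  17] s,t 0.1115 -0.0003 depth s,t,z 0.1109 -0.0158 0.0733
[136 200   4  12  21] s,t 0.1301 -0.0021 depth s,t,z 0.1282 -0.0109 0.0693
[ 94 213   2   3   4] s,t 0.2519 -0.0044 depth s,t,z 0.2511 -0.0113 0.0664
clock: 12.32
tcp_pos: [0.4876, -0.0503, 0.0405]
orientation: [-1.569, 0.108, -0.113]
contact_force: [-0.4, -1.9, 6.4]
grip_width: 0.0243
turn(tool,deg) 1 [0.06 0.04 0.21]
turn(tool,deg) -1 [ 3.3000e-01 -1.7996e+02 -1.0000e-01]
clock 12.32 tcp [ 0.4876 -0.0503  0.0405] F [-0.4 -1.9  6.4] w 0.0243 q [ 0.43  0.48 -0.55  2.1   0.4   0.66 -0.54]
axes x,y,z [[0.99, -0.14, 0.004], [0.003, -0.002, -1.0], [0.14, 0.99, -0.001]]
s -0.1426 t -0.0016
[236 176  39  10 123] s,t -0.2333 0.0129 depth s,t,z -0.2288 -0.0011 0.0741
[198 191   3   7  13] s,t -0.0522 -0.0023 depth s,t,z -0.0509 -0.0102 0.0675
[206 194   7   6  31] s,t -0.0801 -0.0198 depth s,t,z -0.0785 -0.0232 0.0639
[131 201   8  11  22] s,t 0.1346 -0.0022 depth s,t,z 0.134 -0.0144 0.0701
[142 200   3  10  14] s,t 0.114 -0.0026 depth s,t,z 0.1137 -0.0143 0.0726
[ 93 213   2   3   4] s,t 0.254 -0.0038 depth s,t,z 0.2514 -0.01 0.0653
```

View pics/s11.png

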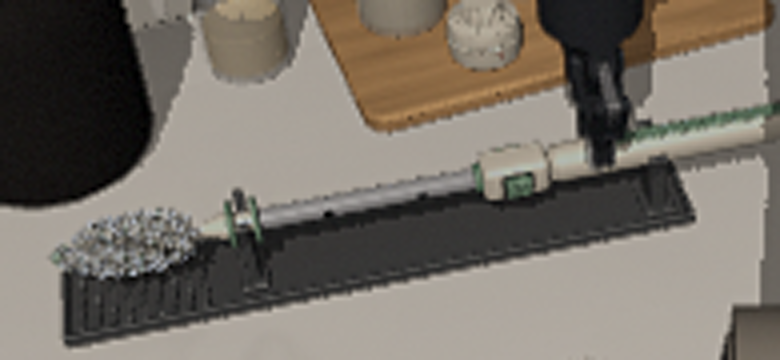

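Ferrule, collar and grip all moved together by 2.5 mm, so the handle is locked (ring shift ≈ 0.141 relative to the flanges) and the neck is centred in the fork. Lifting straight up.

```bash
python3 -m jog '0 0 0 0 -4 0 0;0 0 0 0 -8 0 0;0 0 0 0 -12 0 0;0 0 0 0 -14 0 0;0 0 0 0 -14 0 0' 60; python3 -m jog '0 0 0 0 -14 0 0;0 0 0 0 -14 0 0;0 0 0 0 -12 0 0;0 0 0 0 -8 0 0;0 0 0 0 -4 0 0' ; python3 -m jog '0 0 0 0 0 0 0;0 0 0 0 0 0 0;0 0 0 0 0 0 0;0 0 0 0 0 0 0;0 0 0 0 0 0 0'
python3 - <<'E'
from h import *
rel()
greens('s12',(60,100,300,240))
f=imaging.grab_frame("scene")
vu=np.mgrid[90:235,60:330];uv=np.c_[vu[1].ravel(),vu[0].ravel()]
P=depth(f,uv);d=P-ax(0,0,0);s=d@u;t=d@nx
for a in np.arange(-.36,.26,.02):
    w=(s>a)&(s<a+.02)&(abs(t)<.04)&(P[:,2]>.10)&(P[:,2]<.2)
    if w.sum()>5:print(round(a+.01,3),w.sum(),"tmin",t[w].min().round(4),"z",np.percentile(P[w,2],[3,95]).round(4))
c=cv2.cvtColor(imaging.grab_frame("top")["color"],cv2.COLOR_RGB2BGR);cv2.imwrite("pics/t12.png",c)
E
```

```text
clock: 12.78
tcp_pos: [0.4859, -0.0492, 0.0927]
orientation: [-1.568, 0.109, -0.11]
contact_force: [-0.5, -1.1, -2.3]
grip_width: 0.0242
clock: 13.2
tcp_pos: [0.4869, -0.0494, 0.145]
orientation: [-1.568, 0.107, -0.113]
contact_force: [0.7, -0.6, -2.9]
grip_width: 0.0239
clock: 13.62
tcp_pos: [0.486, -0.0494, 0.143]
orientation: [-1.568, 0.109, -0.11]
contact_force: [0.3, -0.5, -2.8]
grip_width: 0.0241
turn(tool,deg) 1 [-0.01  0.08  0.03]
turn(tool,deg) -1 [ 5.0000e-02 -1.7992e+02  1.0000e-02]
clock 13.62 tcp [ 0.486  -0.0494  0.143 ] F [ 0.3 -0.5 -2.8] w 0.0241 q [ 0.52  0.32 -0.64  2.02  0.25  0.87 -0.4 ]
axes x,y,z [[0.99, -0.139, 0.001], [0.001, 0.0, -1.0], [0.139, 0.99, 0.0]]
s -0.1419 t -0.0032
[233 149  52  11 148] s,t -0.2845 0.1452 depth s,t,z -0.2385 -0.0061 0.1756
[195 164   3   8  14] s,t -0.0664 0.1261 depth s,t,z -0.0504 -0.0121 0.1686
[204 167   7   6  36] s,t -0.0985 0.1063 depth s,t,z -0.0791 -0.0251 0.1652
[136 173   3  11  16] s,t 0.123 0.1252 depth s,t,z 0.1127 -0.0196 0.1749
[127 174   5  11  21] s,t 0.1449 0.1267 depth s,t,z 0.1312 -0.019 0.1752
[ 82 187   3   3
[... 543 characters left out ...]
89 tmin -0.0287 z [0.153  0.1788]
-0.07 96 tmin -0.0293 z [0.1534 0.1787]
-0.05 62 tmin -0.0226 z [0.1535 0.1775]
-0.03 39 tmin -0.0163 z [0.1589 0.1712]
-0.01 39 tmin -0.0176 z [0.1596 0.1721]
0.01 43 tmin -0.0167 z [0.1588 0.1714]
0.03 40 tmin -0.0161 z [0.1579 0.1718]
0.05 42 tmin -0.016 z [0.1601 0.1717]
0.07 42 tmin -0.0153 z [0.1593 0.1702]
0.09 43 tmin -0.0171 z [0.1592 0.1727]
0.11 54 tmin -0.0249 z [0.1577 0.1782]
0.13 59 tmin -0.026 z [0.1557 0.1787]
0.15 29 tmin -0.0156 z [0.1581 0.171 ]
0.17 96 tmin -0.0261 z [0.1496 0.179 ]
0.19 108 tmin -0.0294 z [0.1453 0.1813]
0.21 119 tmin -0.0285 z [0.1439 0.1812]
0.23 94 tmin -0.0302 z [0.1506 0.181 ]
0.25 37 tmin -0.0181 z [0.1539 0.1728]
```

View pics/s12.png

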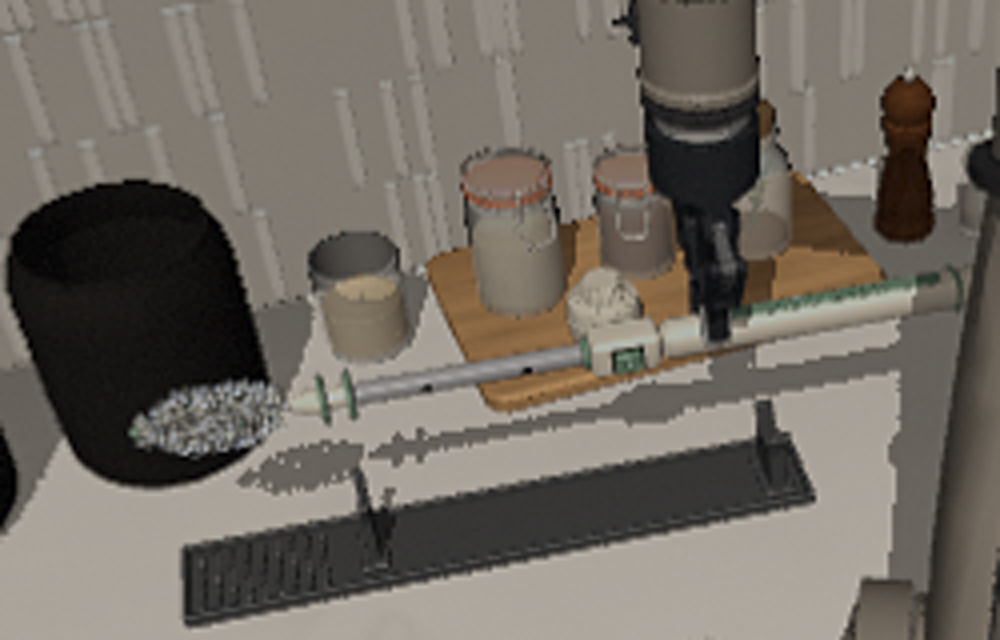

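View pics/t12.png

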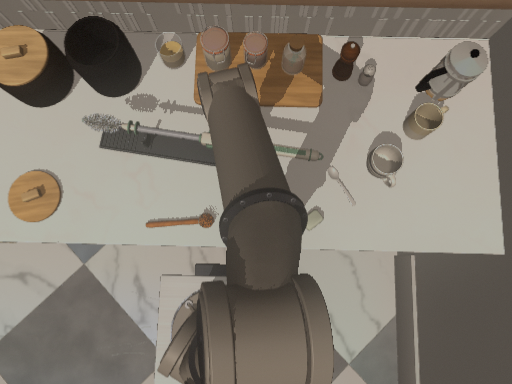

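Run:
```python
from h import *
S=dict(np.load("scene0.npz"))
def s_(c,z): return float((plane(S,[c],z)[0]-ax(0,0,0))@u)
def cents(f,y0,y1,x0,x1):
    lab=f["color"].astype(int); ex=lab[...,1]-(lab[...,0]+lab[...,2])/2
    m=np.zeros(ex.shape,bool); m[y0:y1,x0:x1]=1
    n,l,st,ce=cv2.connectedComponentsWithStats(((ex>10)&m).astype(np.uint8)); return [tuple(ce[i]) for i in range(1,n) if st[i,4]>=8]
a=sorted(s_(c,.06) for c in cents(S,190,215,125,156))
f=imaging.grab_frame("scene")
for z in(.161,.164): 
    b=sorted(s_(c,z) for c in cents(f,160,190,120,200)); print(a,b,"draw",((b[-1]+b[-2])/2-b[0])-((a[-1]+a[-2])/2-a[0]))
o=r.get_obs();print(o["qvel"].round(4),o["clock"])
```

```text
[0.08995261050681859, 0.1146467302172774, 0.13378015088064585] [-0.05189027009140731, 0.1145711629993853, 0.13330456941824984] draw 0.14156730625808184
[0.08995261050681859, 0.1146467302172774, 0.13378015088064585] [-0.051459065649447126, 0.11432693993591629, 0.13298433440576213] draw 0.14085387277814332
[ 0.0013 -0.0021 -0.0005  0.001   0.0015  0.0013 -0.0002] 13.8167
```

Draw measures 0.141 m and the arm is still. Handing in.

```bash
python3 -c "
from h import *
print(r.hand_in())"
```

```text
the job is handed in; nothing more can be done
None
```

The brush is drawn out to the second stop and held level about 10 cm above its rest. I handed the job in at 13.8 s. No verdict was reported.

**What I did:** I squeezed both buttons (opening 32 mm at 30 N) and pulled the handle straight back until it hit the end stop. I let go, gripped the handle 64 mm behind the collar at 60 N, and lifted it straight up.

**Last checks:**
- **Draw:** 0.141 m by casting rays. Raw depth readings gave about 0.137 m, but those are only good to about 2 mm.
- **Lock:** the near button measures fully out. The far button could not be seen, so I infer it is out. A small push on the handle moved collar and ferrule together by 2.5 mm, so nothing slid.
- **Hold:** the axis is about 0.163 m above the worktop, level along its whole length and clear of the rest. The arm is still, and the tool carries 2.8 N, which matches the brush's weight.
- **Bystanders:** the mug, soap and spoon look unmoved in the top view. I did not measure them.

**What disagreed:** the pull took 13–18 N, not the roughly 2 N given. There was no slip in the fingers. The brush also shifted about 3 mm in the fork's slack during the pull.

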